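# Fit a clean check-valve cartridge into a pump head with cross-lock tweezers

### The job

Using the cross-lock tweezers from their stand, lift the necked check-valve cartridge out of the parts rack and seat it in the upright bore of the pump head, pushing the seal ring in the bore down ahead of it until you feel it bottom, and press it home with about 10 newtons, never as much as 20. It is clean, so hold it only with the tweezers and do not touch it with the gripper. Then put the tweezers back upright in their stand, and leave the other parts where they are.

Things in the scene. Friction and masses are not known exactly. Their poses are not given: they have to be found in the camera images.
- tweezers: Steel cross-lock (self-closing) tweezers, 112 mm tall, 42 g, tips down in the stand. Origin midway between the closed tips, at their lower ends; z up; handles and jaws move along y; frame fixed to the arm with its jaw at +y. V-shaped jaws clamp and centre a 10 mm neck with about 5 N; a stop roofs them 9 mm above the tips, so the shut jaws can push on a neck's top. Over both jaws 14 (x) by 13 mm (y) shut; fully open 33, with a 21 mm gap.
- tweezers_handle (a point): On the tweezers' middle line, 77 mm above the tips, between the middles of the two flat brown finger pads: 14 mm wide (x), 65 to 89 mm above the tips, outer faces 30.6 mm apart with jaws shut, 25 mm squeezed fully. Below them two finger rests stick out, upper faces 56 mm above the tips, 41 mm over both: fingertips just above can push on them. The tail ends 35 mm above this point.
- jaw (a joint): Opening angle of the tweezers (rad): 0 shut and empty, about 0.04 clamped on the cartridge's neck, 0.19 fully open. Squeezing the pads opens the jaws, letting go closes them: they begin to open at about 14 N on each pad (16 N when clamped on the neck) and reach their stop at about 24 N. A hold of 6 to 10 N carries the tweezers with the jaws shut.
- stand_slot (a point): Centre of the mouth of the square slot in the tweezers stand (fixed; a bare 34 mm metal block on a 64 x 74 mm steel foot), 44 mm above the worktop. The slot is 15.6 mm square with a 2.5 mm lead-in and 35 mm deep: the tips stand 9 mm above the worktop. Its axes are those of the tweezers as they stood.
- cartridge: Check-valve cartridge: upright steel cylinder 14 mm across and 20 mm tall with a white round neck on top, 10 mm across and 12 mm tall; 32 mm in all, about 25 g. It is the only part in the rack with a round neck. Origin at the centre of its underside, z up along its axis. Its lower edge is chamfered.
- rack: White parts rack (fixed), 46 x 106 x 16 mm on a 52 x 112 mm foot, origin at the centre of its underside on the worktop, with three wells 34 mm apart along its y, each 16 mm across and 9 mm deep (floor 7 mm above the worktop). The cartridge stands in one of them.
- bush: Bystander: plain steel bush, 14 mm across, 15 mm tall, no neck, in another well of the rack. Origin at its underside.
- plug: Bystander: steel plug with a hexagon head 16 mm across flats, 22 mm tall, in another well of the rack. Origin at its underside.
- pump_head: Steel pump head (fixed) in a black cradle, 52 x 56 mm block, 48 mm tall over the worktop. Origin on the worktop under the bore's axis; z up.
- bore_mouth (a point): Centre of the upright bore at the pump head's top face, 48 mm above the worktop; z up along the bore, 15 mm across, 1.5 mm chamfer. A snug white seal ring waits 4 to 8 mm down and is pushed ahead with 2 to 5 N until it meets the seat, which rests on washers of unknown thickness: it must be felt. Home, the cartridge's underside is 11 to 19 mm below the mouth, its shoulder 1 to 9 mm above.
- beaker_50: Bystander: small empty glass beaker, 45 mm across, 55 mm tall. Origin at the centre of its underside.
- vial_a: Bystander: small capped vial, 12 mm across, 32 mm tall. Origin at the centre of its underside.
- filter_a: Bystander: round white syringe filter, 27 mm across, 19 mm tall. Origin at the centre of its underside.
Things that resemble listed ones, but are neither listed nor needed, are in the scene too. Of the things shaped like the tweezers, the steel one is meant.

How it is judged:
By the outcome, as a careful person would: the job done as asked, in the order asked, and still so for the second after the job is handed in, with the robot touching nothing.
It also fails if it takes over 58 s, if anything falls off the work surface, if the arm or the gripper's body presses on something with over 40 N, if the wrist force passes 120 N, or if a joint passes its speed limit or range.

### The arm

A 7-joint arm with a two-finger parallel gripper is mounted at the origin on a cart in front of the work surface, level with it; the furniture and walls round the work are solid. World frame = base frame: x ahead of the robot, y to its left, z up, the work surface at z = 0. Lengths are in mm, angles in rad, forces in N, time in s.
With the tool pointing down it reaches from about 400 to 900 mm from the base axis. Payload 5.6 kg.
Tool frame: the origin (TCP) lies midway between the tips of the shut fingers; the grasp point (between the pads) lies 19 mm behind it; z points along the fingers, y is the line along which they close (so a half turn about z gives the same grasp; the last joint's range is limited). The gripper opens to 92 mm and grips with 3 to 60 N. Pads are 20 mm wide; open, the fingers measure 128 mm over their backs; the gripper's body (75 mm by 189 mm) begins 69 mm behind the grasp point.
Start: joints at [1.267, 0.468, -0.012, 1.603, 0.006, 1.071, -0.056], TCP at [167.562, -628.038, 214.592] pointing down, gripper open.
Joint ranges: [-2.53, 2.53], [-0.31, 2.02], [-1.57, 1.55], [0.28, 2.44], [-1.29, 4.43], [0.15, 1.84], [-2.92, 2.92]. Speed limits (rad/s): [2.57, 2.57, 3.14, 3.14, 3.14, 3.14, 3.14].

### API

Orientations are given as a rotation vector (axis times angle).
In Python, from cell import robot, grip, kin, viewer gives the robot as it stands. Calls block until the motion is done:
- robot.movep(position, orientation): joint-space move of the TCP to a pose.
- robot.servo_line(position, feed=150, rotation=None): straight line of the TCP; rotation=None keeps the orientation; feed is the mean speed in mm/s.
- robot.goto_joints(angles): joint-space move.
- grip(opening, newtons=None): opening from 0.0 (shut) to 1.0 (fully open); newtons is the grip in N (None keeps the last); returns when the fingers have stopped.
- robot.hold(seconds).
- kin.ik(position, orientation): joint angles nearest the present ones, or None.
- robot.observe(): the state.
- viewer.read_camera(name): name is "side" or "top"; returns the picture (420x560x3 uint8, red, green, blue); there is no depth.
- viewer.camera_info(name): a dict with "camera_matrix" (3x3 intrinsics, pixels), "R" (3x3) and "t" (3): a world point X has camera coordinates R X + t. Camera axes: x right, y down, z forward; pixel columns grow to the right and rows downward; lengths in mm; the calibration is good to about 2 mm. A picture is of the moment at which its call begins. camera_info takes no time and is no camera call.
A pose or a line that the arm cannot do raises robot.IKError and nothing moves.
- robot.job_done(): hands the job in; it is judged then, once.
Trained networks look in the newest picture that a camera, given by its name, has taken for a name from the list of things; names that differ only in an ending like _2 or _b are one class to them, and where a whole thing is asked for, a point or a joint stands for the part that bears it (a point fixed in the world has none). Each returns a list of dicts, best first, with "confidence" (0 to 1); they miss things now and then, are a little off and sometimes report something else, mostly with a low value. They report only what shows in the picture. A call takes as long as a camera call. They do not tell look-alikes from the thing itself.
- viewer.silhouettes(name, camera): "mask" (420x560 bool, what is visible of it).
- viewer.pinpoint(name, camera): "at" ([x, y, z] in mm, in the coordinates of the camera as it stood for that picture, good to about 4 mm: a listed point, or the origin of a listed thing).
The state is a dict: "t": time; "joints": joint angles; "joint_velocities": joint speeds; "joint_torque": joint torques, N m; "tcp_pos": TCP position; "tcp_rot": TCP orientation; "contact_force": force on the tool from outside, world axes, zero at the start; "wrist_torque": the same for the moment, N m; "grip_width": opening from 0.0 (shut) to 1.0 (fully open); "grip_force": force on a finger pad.
Only numpy, scipy, OpenCV 4.12 (cv2) and the standard library are available. Lean on these libraries where they do the work, as an engineer would, in place of code of your own. Each camera call takes 0.05 s, during which the arm holds its last target. There are 200 camera calls.

## Working session

There is one attempt and no reset: what is moved stays moved. The work goes in short steps, each a Python script; the robot and the scene stay as the last script left them, time stands still between calls to the robot, and variables do not carry over. Pictures are saved under pics/ and viewed, at most 13 in all, crops included, and the job is handed in when it is done.

```bash
mkdir -p pics; ls; cat > h.py <<'E'
from cell import robot, grip, kin, viewer
import numpy as np, cv2
def save(cam,fn,crop=None,scale=1):
    im=viewer.read_camera(cam)
    if crop: c0,r0,c1,r1=crop; im=im[r0:r1,c0:c1]
    if scale!=1: im=cv2.resize(im,None,fx=scale,fy=scale,interpolation=cv2.INTER_CUBIC)
    cv2.imwrite(fn,im[:,:,::-1]); return im
def w(cam,p):
    i=viewer.camera_info(cam); return np.array(i["R"]).T@(np.array(p)-np.array(i["t"]))
def px(cam,X):
    i=viewer.camera_info(cam); c=np.array(i["R"])@np.array(X)+np.array(i["t"]); u=np.array(i["camera_matrix"])@c; return u[:2]/u[2]
def ray(cam,uv,z):
    i=viewer.camera_info(cam);R=np.array(i["R"]);t=np.array(i["t"]);o=-R.T@t
    d=R.T@np.linalg.inv(np.array(i["camera_matrix"]))@np.array([uv[0],uv[1],1.]); return o+d*(z-o[2])/d[2]
E
python3 - <<'E'
from h import *
np.set_printoptions(precision=2,suppress=True)
a=save("top","pics/top0.png");b=save("side","pics/side0.png")
for cam in("top","side"):
  i=viewer.camera_info(cam); print(cam,-np.array(i["R"]).T@np.array(i["t"]),np.array(i["R"]).tolist(),i["camera_matrix"])
  for n in ["tweezers","tweezers_handle","stand_slot","cartridge","rack","bush","plug","pump_head","bore_mouth","beaker_50","vial_a","filter_a"]:
    for d in viewer.pinpoint(n,cam):
      X=w(cam,d["at"]); print(cam,n,round(d["confidence"],2),X,px(cam,X))
o=robot.observe();print(o)
E
```

```text
pics
top [ 457.46  -81.35 1222.29] [[0.027717832949778483, -0.9995953776199243, 0.00638770517860102], [-0.9972816098613814, -0.02808898403169056, -0.06812047862690526], [0.06827233970547225, -0.004482188856795576, -0.9976566531699133]] [[503.13   0.   281.1 ]
 [  0.   503.13 212.27]
 [  0.     0.     1.  ]]
top tweezers 0.64 [ 583.05 -186.93   -1.73] [322.49 196.36]
top tweezers 0.62 [ 607.31 -370.14   -3.86] [397.23 188.72]
top tweezers 0.6 [ 510.59 -404.11    0.7 ] [411.14 228.43]
top tweezers 0.57 [ 510.74 -286.      8.6 ] [363.19 226.89]
top tweezers_handle 0.61 [ 607.27 -369.04   74.12] [404.78 184.83]
top tweezers_handle 0.49 [ 512.72 -290.28   82.63] [370.61 224.79]
top tweezers_handle 0.42 [ 514.73 -400.22   75.04] [418.05 225.4 ]
top tweezers_handle 0.4 [ 586.4  -187.72   78.79] [325.99 191.41]
top stand_slot 0.83 [ 512.6  -293.06   39.93] [368.45 225.65]
top stand_slot 0.52 [665.65 226.16   3.07] [154.46 157.75]
top stand_slot 0.33 [414.2  103.13   1.85] [200.94 262.47]
top cartridge 0.43 [528.33  28.01   9.09] [233.43 215.96]
top rack 0.88 [532.14  27.25  -0.87] [234.16 21
[... 1948 characters left out ...]
9 176.85]
side bore_mouth 0.61 [483.05 260.07  52.81] [222.47 168.06]
side beaker_50 0.69 [671.08 229.98   0.11] [282.04 177.69]
side vial_a 0.46 [414.85 101.38   1.44] [215.82 211.08]
side filter_a 0.37 [640.35 -88.59  -5.39] [316.78 232.05]
{'t': 1.3, 'joints': array([ 1.27,  0.47, -0.01,  1.6 ,  0.01,  1.07, -0.06]), 'joint_velocities': array([-0., -0., -0., -0.,  0., -0.,  0.]), 'joint_torque': array([  0.  , -52.04,  -0.01, -24.4 ,  -0.06,   0.01,   0.  ]), 'tcp_pos': array([ 167.59, -628.06,  214.6 ]), 'tcp_rot': array([ 3.11,  0.41, -0.  ]), 'contact_force': array([ 1.1 , -0.17,  0.36]), 'wrist_torque': array([-0.02, -0.06,  0.02]), 'grip_force': 0.0, 'grip_width': 1.0011454096729733}
```

View pics/top0.png

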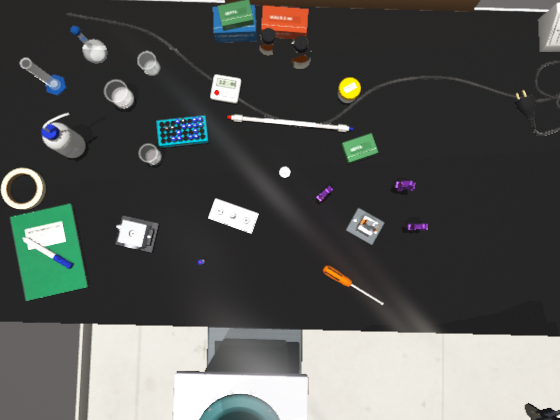

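View pics/side0.png

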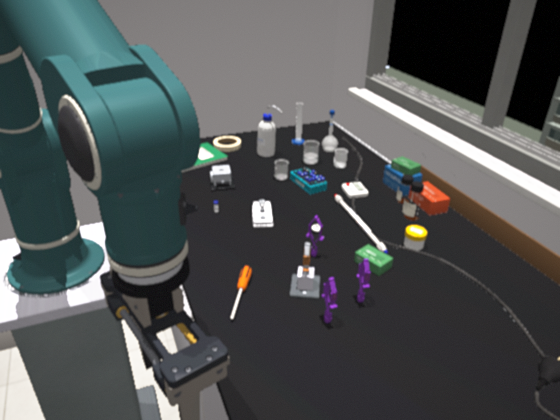

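The top view shows four tweezers-like things: three purple ones at (324,193), (405,185) and (418,227), and a steel one in the stand at (367,226). The rack is at (233,215) and the pump head at (135,233). By the description I choose the steel one at (367,226), and check it in a close crop.

```bash
python3 - <<'E'
from h import *
t=viewer.read_camera("top");s=viewer.read_camera("side")
def c(im,u,v,r): return cv2.resize(im[v-r:v+r,u-r:u+r],(266,266),interpolation=cv2.INTER_CUBIC)
m=np.vstack([np.hstack([c(t,367,226,26),c(t,233,215,28),c(t,137,234,28)]),np.hstack([c(s,306,270,30),c(s,262,212,20),c(s,222,176,20)])])
cv2.imwrite("pics/crop1.png",m[:,:,::-1])
for cam,names in(("top",["stand_slot","rack","pump_head","tweezers"]),):
  for n in names:
    for d in viewer.silhouettes(n,cam)[:4]:
      k=d["mask"].astype(np.uint8); p=np.argwhere(k)[:,::-1].astype(np.float32)
      if len(p)<5: continue
      print(n,round(d["confidence"],2),len(p),p.mean(0),cv2.minAreaRect(p))
E
```

```text
stand_slot 0.7 148 [370.56757 224.67567] ((370.3190002441406, 224.42242431640625), (17.988985061645508, 9.191452026367188), 23.198589324951172)
stand_slot 0.59 645 [364.2496  226.77985] ((365.117919921875, 226.28775024414062), (30.401243209838867, 26.224716186523438), 29.05460548400879)
rack 0.96 979 [233.53014 215.8662 ] ((233.3686065673828, 215.86131286621094), (47.929466247558594, 22.04242706298828), 19.98310661315918)
pump_head 0.77 1242 [137.07005 233.7657 ] ((136.62399291992188, 233.5679931640625), (41.6803092956543, 32.02050018310547), 10.30484676361084)
tweezers 0.61 150 [405.14    185.17334] ((405.5, 185.5), (19.0, 9.0), 0.0)
tweezers 0.55 107 [417.96262 226.58879] ((417.5, 227.0), (6.0, 19.0), 90.0)
tweezers 0.39 94 [324.18085 193.74467] ((324.5000305175781, 193.50001525878906), (5.656853675842285, 16.970561981201172), 45.0)
```

View pics/crop1.png

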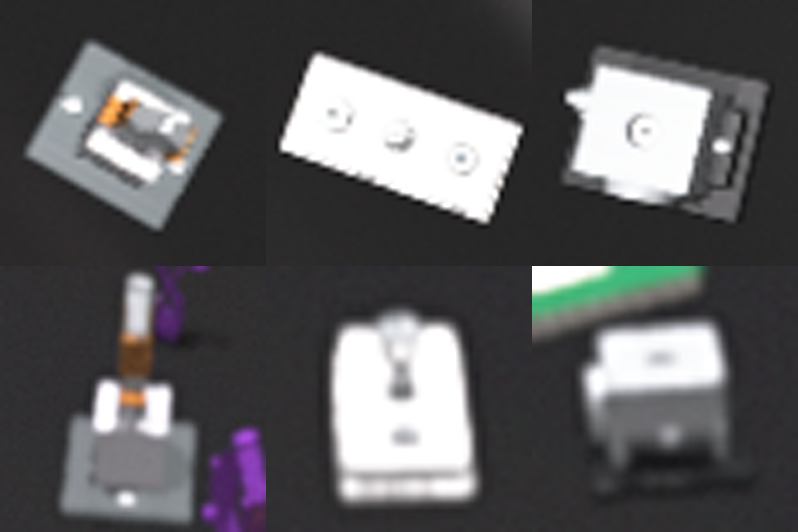

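The crop confirms it: the tool in the stand is steel with brown pads, and its pads lie along the image direction of about 30°. The cartridge is in the rack's middle well, the only part with a tall round neck. The bore's dark ring is at about (132.4, 233.4) in the top image. Next I refine these numbers.

```bash
cat >> h.py <<'E'
from scipy.spatial.transform import Rotation as Ro
def rv(deg):
    a=np.radians(deg);c,s=np.cos(a),np.sin(a)
    return Ro.from_matrix(np.array([[-s,c,0],[c,s,0],[0,0,-1]]).T).as_rotvec()
np.set_printoptions(precision=2,suppress=True)
E
python3 - <<'E'
from h import *
assert True
M=Ro.from_rotvec(rv(60)).as_matrix(); print(np.linalg.det(M), M[:,1],M[:,2])
t=viewer.read_camera("top");s=viewer.read_camera("side")
def ang(cam,c,deg,z):
  d=np.array([np.cos(np.radians(deg)),np.sin(np.radians(deg))])*15
  v=ray(cam,c+d,z)-ray(cam,c-d,z); return np.degrees(np.arctan2(v[1],v[0]))
# stand foot: gray region
hsv=cv2.cvtColor(t,cv2.COLOR_RGB2HSV)
def rect(c,r,lo,z,nm):
  u,v=c; k=np.zeros(t.shape[:2],np.uint8); k[v-r:v+r,u-r:u+r]=(t[v-r:v+r,u-r:u+r].max(2)>lo)
  n,l,st,ce=cv2.connectedComponentsWithStats(k); j=1+np.argmax(st[1:,4]); p=np.argwhere(l==j)[:,::-1].astype(np.float32)
  R=cv2.minAreaRect(p); print(nm,R,"world angle",ang("top",np.array(R[0]),R[2],z),ray("top",R[0],z))
rect((367,226),26,70,6,"stand"); rect((233,215),30,120,16,"rack")
def brown(im,c,r,cam,z):
  u,v=c; h=cv2.cvtColor(im,cv2.COLOR_RGB2HSV)[v-r:v+r,u-r:u+r]
  k=((h[...,0]>5)&(h[...,0]<25)&(h[...,1]>110)&(h[...,2]>60)).astype(np.uint8)
  n,l,st,ce=cv2.connectedComponentsWithStats(k)
  for j in range(1,n): print("brown",cam,st[j,4],ce[j]+[u-r,v-r],ray(cam,ce[j]+[u-r,v-r],z))
brown(t,(367,226),26,"top",95); brown(s,(306,270),30,"side",86)
g=t.max(2).astype(int); print(g[227:240,126:140])
print(t.max(2)[206:226:1,222:252])
for f in(60,-120): print(f,kin.ik([512,-290,66],rv(f)))
for f in(-20,160): print(f,kin.ik([527,29,90],rv(f)),kin.ik([479,258,110],rv(f)))
E
```

```text
1.0000000000000007 [0.5  0.87 0.  ] [ 0. -0. -1.]
stand ((364.73883056640625, 225.8531036376953), (30.995405197143555, 26.692001342773438), 29.357751846313477) world angle -117.90004361792712 [ 513.45 -290.15    6.  ]
rack ((232.9592742919922, 215.41404724121094), (46.88528823852539, 22.06366729736328), 19.653823852539062) world angle -108.048274650937 [529.2   28.56  16.  ]
brown top 27 [363.15 221.41] [ 519.24 -271.13   95.  ]
brown top 2 [374.5 230. ] [ 500.67 -296.93   95.  ]
brown side 57 [306.   259.72] [ 506.62 -298.24   86.  ]
brown side 14 [305.14 269.29] [ 491.11 -327.35   86.  ]
[[252 253 253 253 253 253 253 253 253 253 253 253 253 252]
 [252 252 253 253 253 253 253 253 253 253 253 253 253 253]
 [253 253 253 252 250 246 246 250 252 253 253 254 254 253]
 [253 253 253 248 214 189 221 228 244 252 253 253 253 253]
 [253 253 248 208 169 248 255 255 252 249 253 253 253 253]
 [253 252 234 145 233 255 253 252 254 251 252 253 253 253]
 [253 252 233 130 234 253 192 203 252 254 252 253 253 253]
 [253 252 237 136 234 254 240 242 253 252 252 253 253 253]
 [253 253 247 180 222 254 255 2
[... 2345 characters left out ...]
255 255 249 240 254 253 249 228 251 255 255]
 [220 236 191 239 253 254 255 255 255 255 255 255 255 255 255 255 255 255
  255 255 255 254 246 231 199 205 249 255 255 255]
 [ 40  46 108 174 184 188 246 254 255 255 255 255 255 255 255 255 255 255
  255 255 255 255 255 254 254 255 255 255 255 255]
 [ 41  40  40  41  51 132 235 253 250 247 255 255 255 255 255 255 255 255
  255 255 255 255 255 255 255 255 255 255 255 255]]
60 [ 0.88  0.63 -0.55  1.83  0.45  0.8   1.14]
-120 [ 0.47  0.55 -0.01  1.86  0.01  0.73 -1.64]
-20 [ 0.39  0.53 -0.64  1.96  0.44  0.79 -0.85] [ 0.11  0.61 -0.87  1.91  0.59  0.91 -1.4 ]
160 [ 0.8   0.95 -1.33  1.94  1.03  1.17  1.84] [ 0.35  0.92 -1.33  1.89  0.99  1.19  1.44]
```

```bash
python3 - <<'E'
from h import *
grip(0.55)
robot.movep([512.5,-290,200],rv(-118))
robot.servo_line([512.5,-290,138],feed=150)
o=robot.observe();print(o["t"],o["tcp_pos"],o["contact_force"],o["grip_width"])
t=viewer.read_camera("top");s=viewer.read_camera("side")
m=np.hstack([cv2.resize(t[190:260,330:405],(400,400),interpolation=cv2.INTER_CUBIC),cv2.resize(s[220:300,265:345],(400,400),interpolation=cv2.INTER_CUBIC)])
cv2.imwrite("pics/hov.png",m[:,:,::-1])
for n in("tweezers_handle","stand_slot"):
  for d in viewer.pinpoint(n,"side"):
    X=w("side",d["at"]); print(n,round(d["confidence"],2),X)
E
```

```text
4.775 [ 512.61 -290.61  138.3 ] [ 0.67 -0.41  0.85] 0.5504802652082232
tweezers_handle 0.79 [ 604.58 -371.42   76.15]
tweezers_handle 0.67 [ 581.87 -182.27   77.1 ]
tweezers_handle 0.57 [ 508.87 -403.24   76.9 ]
tweezers_handle 0.49 [ 510.03 -291.23   91.13]
stand_slot 0.46 [518.07  -3.     3.49]
```

View pics/hov.png

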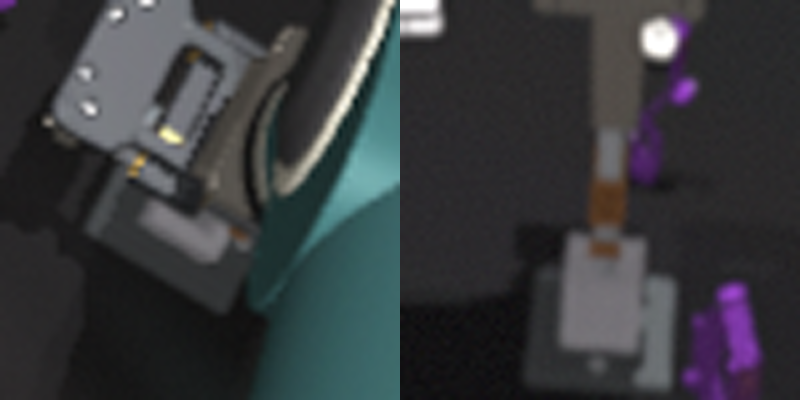

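```bash
python3 - <<'E'
from h import *
s=viewer.read_camera("side")
g=cv2.cvtColor(s,cv2.COLOR_RGB2GRAY)
for r in (238,242,247,249,257,261,275,280): print(r,g[r,294:322])
o=robot.observe(); T=o["tcp_pos"]; y=Ro.from_rotvec(o["tcp_rot"]).as_matrix()[:,1]; print(T,y)
for r in(25,35): 
  for z in(0,10,20): print("finger",r,z,px("side",T+r*y+[0,0,z]))
for z in(44,60,86,98,121): print("tw",z,px("side",[512.5,-290,z]),"dcol/dx-dir",px("side",[512.5+.883,-290-.47,z])-px("side",[512.5,-290,z]))
E
```

```text
238 [ 41  42  44  41  43  43  41  39  47  60  73  78  80  79  78  79  78  79
  72  55  42  41  44  46  49  62  87 101]
242 [41 42 42 40 43 44 41 43 44 61 74 78 78 78 78 78 78 76 66 54 46 47 45 42
 40 43 42 41]
247 [ 41  41  41  42  42  42  41  41  40  43  71  99 108 110 103  86  73  77
  63  46  46  49  47  45  42  41  42  42]
249 [ 44  42  43  42  42  41  41  41  43  49  75 102 110 109 106  89  66  49
  52  55  55  49  47  46  41  39  41  41]
257 [41 43 41 41 44 42 42 43 46 55 63 65 65 65 69 62 44 36 34 31 34 28 25 23
 24 27 36 39]
261 [44 42 43 43 40 42 43 41 48 58 59 59 57 59 63 61 49 43 42 43 39 40 41 43
 43 43 43 41]
275 [ 56  56  59  76 101 110 109 108 109 109 108 106 105 103 107 108 111 112
 106  89  74  77  79  75  68  58  44  36]
280 [ 45  45  58  85 109 117 114 115 115 114 114 114 115 115 114 115 116 115
 110  96  93 106 110 110 109  91  59  38]
[ 513.09 -290.33  139.08] [-0.47 -0.88 -0.  ]
finger 25 0 [307.71 243.36]
finger 25 10 [307.93 239.33]
finger 25 20 [308.15 235.25]
finger 35 0 [307.46 246.17]
finger 35 10 [307.68 242.12]
finger 35 20 [307.9  238.02]
tw 44 [306.02 272.38] dcol/dx-dir [0.46 0.03]
tw 60 [306.34 266.58] dcol/dx-dir [0.46 0.03]
tw 86 [306.86 256.96] dcol/dx-dir [0.46 0.03]
tw 98 [307.11 252.43] dcol/dx-dir [0.47 0.03]
tw 121 [307.59 243.6 ] dcol/dx-dir [0.47 0.03]
```

The side view shows the near finger centred at column 307.8. The tail is at 307.0 and the pads at about 306, so the tweezers are roughly 1.3 mm to the left; I shift by that and grasp.

```bash
cat >> h.py <<'E'
def st(m=""):
    o=robot.observe(); print(m,round(o["t"],2),"tcp",o["tcp_pos"],"F",o["contact_force"],"M",o["wrist_torque"],"gw",round(o["grip_width"],4),"gf",round(o["grip_force"],1)); return o
E
python3 - <<'E'
from h import *
grip(0.65)
robot.servo_line([511.4,-289.4,100],feed=100); st("mid")
robot.servo_line([511.4,-289.4,66.3],feed=60); st("down")
robot.hold(.2); st("down2")
grip(0.0,8); st("grip"); robot.hold(.3); st("grip2")
robot.servo_line([511.4,-289.4,80],feed=40); robot.hold(.2);o=st("lift")
s=save("side","pics/g.png",(255,200,355,300),5)
E
```

```text
mid 5.9 tcp [ 511.45 -289.38   99.84] F [ 0.36 -0.1  -0.46] M [ 0.03 -0.02  0.06] gw 0.6466 gf 0.0
down 6.61 tcp [ 511.48 -289.43   66.22] F [-0.2  -0.49  0.  ] M [ 0.08 -0.03  0.  ] gw 0.6511 gf 0.0
down2 6.81 tcp [ 511.68 -289.55   66.71] F [-0.77  0.18  0.05] M [ 0.04  0.02 -0.03] gw 0.6488 gf 0.0
grip 7.36 tcp [ 511.45 -289.38   66.34] F [-0.03  0.57 -0.65] M [ 0.15 -0.    0.01] gw 0.3352 gf 8.0
grip2 7.66 tcp [ 511.42 -289.42   66.31] F [ 1.13 -0.27 -0.14] M [ 0.04 -0.01  0.03] gw 0.3352 gf 8.0
lift 8.35 tcp [ 511.24 -289.29   79.81] F [-0.05 -1.06 -0.51] M [0.06 0.06 0.08] gw 0.3333 gf 8.0
```

View pics/g.png

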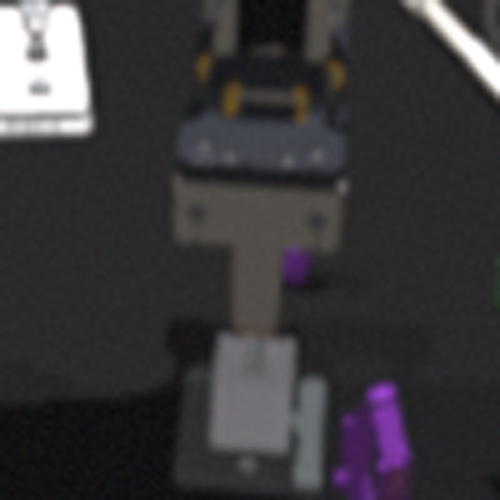

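Grasped (30.8 mm, 8 N). The side picture shows the finger at crop column 257 over the stand block at 255, with the tweezers between the fingers. Now I lift clear and hover over the cartridge.

```bash
python3 - <<'E'
from h import *
robot.servo_line([511.4,-289.4,150],feed=120); st("up")
robot.movep([527.5,28.8,150],rv(-18)); st("over")
robot.servo_line([527.5,28.8,112],feed=120); st("hover")
t=viewer.read_camera("top");s=viewer.read_camera("side")
m=np.hstack([cv2.resize(t[185:245,203:263],(400,400),interpolation=cv2.INTER_CUBIC),cv2.resize(s[160:230,227:297],(400,400),interpolation=cv2.INTER_CUBIC)])
cv2.imwrite("pics/hov2.png",m[:,:,::-1])
for z in(39,33,27,16): print("axis",z,px("side",[527.5,28.8,z]))
for z in(55,65,112): print("tips axis",z,px("side",[527.5,28.8,z]))
for n in("tweezers","tweezers_handle","cartridge"):
  for d in viewer.pinpoint(n,"side"):
    X=w("side",d["at"]); print(n,round(d["confidence"],2),X,px("side",X))
E
```

```text
up 9.13 tcp [ 510.92 -289.2   149.52] F [-0.02  0.71 -0.8 ] M [-0.   -0.   -0.02] gw 0.333 gf 8.0
over 10.34 tcp [527.56  27.38 149.53] F [ 0.13 -0.38 -0.29] M [-0.02 -0.03  0.02] gw 0.3325 gf 8.0
hover 10.81 tcp [527.52  28.31 111.8 ] F [ 0.78  0.08 -0.13] M [-0.05 -0.08  0.01] gw 0.3341 gf 8.0
axis 39 [261.96 204.61]
axis 33 [261.97 206.49]
axis 27 [261.98 208.36]
axis 16 [262.   211.77]
tips axis 55 [261.93 199.56]
tips axis 65 [261.91 196.37]
tips axis 112 [261.83 181.02]
tweezers 0.61 [ 511.03 -399.05   -0.59] [326.8 320.7]
tweezers 0.57 [ 604.49 -376.24    4.35] [360.76 300.66]
tweezers 0.54 [ 583.69 -184.47    0.43] [313.36 254.74]
tweezers 0.47 [527.37  26.46  52.74] [262.19 200.68]
tweezers_handle 0.66 [ 583.48 -181.05   75.16] [314.26 228.74]
tweezers_handle 0.64 [ 602.86 -370.95   74.39] [362.21 273.81]
tweezers_handle 0.58 [ 512.92 -400.43   77.63] [330.57 291.69]
tweezers_handle 0.54 [525.53  27.01 136.26] [261.33 173.27]
tweezers_handle 0.45 [ 514.6  -287.89   44.51] [306.49 271.42]
cartridge 0.74 [526.48  29.79  57.95] [261.45 198.52]
cartridge 0.36 [526.87  31.72   7.41] [261.43 213.94]
```

View pics/hov2.png

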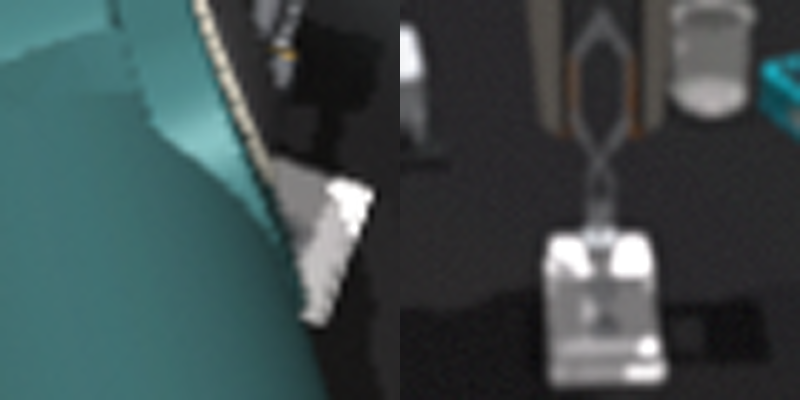

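The side view shows the tweezers at crop column 599, directly above the neck at column 600 (sidewise error under 0.5 mm). Next I open the jaws, descend and clamp.

```bash
python3 - <<'E'
from h import *
grip(0.0,28); st("open")
robot.servo_line([527.5,28.8,95],feed=60); robot.hold(.1); st("95")
for z in(92,90,88.2):
  robot.servo_line([527.5,28.8,z],feed=30); o=st(z)
  if o["contact_force"][2]>5: break
t=viewer.read_camera("side"); cv2.imwrite("pics/open.png",cv2.resize(t[150:230,220:300],(560,560),interpolation=cv2.INTER_CUBIC)[:,:,::-1])
E
```

```text
open 11.28 tcp [527.66  28.78 112.29] F [-0.2   0.25 -0.56] M [-0.04 -0.04  0.01] gw 0.2967 gf 28.0
95 11.81 tcp [527.56  28.91  94.94] F [-0.06  0.32  0.44] M [-0.06 -0.04 -0.03] gw 0.293 gf 28.0
92 12.06 tcp [527.42  28.78  91.93] F [ 1.38 -0.48 -0.87] M [-0.04 -0.05 -0.02] gw 0.2959 gf 28.0
90 12.31 tcp [527.42  28.76  89.9 ] F [-1.    0.66 -1.28] M [-0.06 -0.09  0.03] gw 0.292 gf 28.0
88.2 12.56 tcp [527.42  28.8   88.09] F [ 0.82 -0.28 -0.61] M [-0.09 -0.09  0.01] gw 0.2933 gf 28.0
```

View pics/open.png

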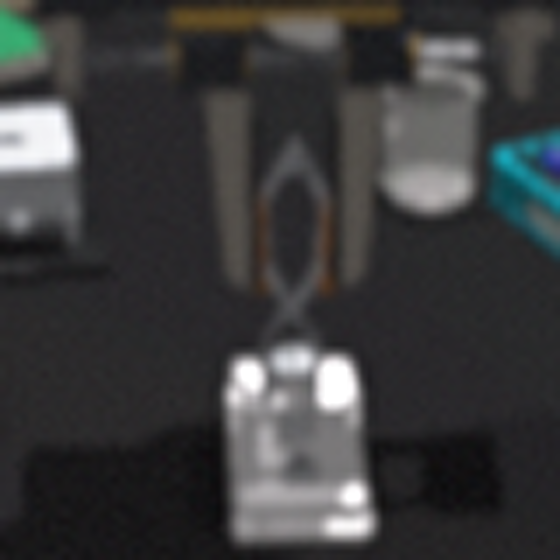

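The jaws are open around the neck (crop ~(293,360)) with no contact force. I clamp and lift slightly.

```bash
python3 - <<'E'
from h import *
grip(0.0,8); robot.hold(.2); st("clamp")
robot.servo_line([527.5,28.8,140],feed=80); robot.hold(.15); st("up")
t=viewer.read_camera("side"); cv2.imwrite("pics/up.png",cv2.resize(t[130:230,220:320],(560,560),interpolation=cv2.INTER_CUBIC)[:,:,::-1])
for n in("cartridge","tweezers"):
  for d in viewer.pinpoint(n,"side"):
    X=w("side",d["at"]); print(n,round(d["confidence"],2),X,px("side",X))
E
```

```text
clamp 13.03 tcp [527.66  28.82  88.25] F [ 1.09 -0.4  -0.96] M [-0.03 -0.37  0.  ] gw 0.3186 gf 8.0
up 13.97 tcp [527.08  28.75 139.44] F [-0.67 -0.62 -0.74] M [-0.03 -0.04 -0.  ] gw 0.3201 gf 8.0
cartridge 0.58 [526.2   28.43  61.54] [261.52 197.62]
tweezers 0.95 [ 508.03 -396.19    3.68] [324.99 318.62]
tweezers 0.92 [ 606.85 -371.06    2.38] [360.39 299.57]
tweezers 0.52 [525.26  30.56  79.97] [260.89 191.39]
tweezers 0.46 [ 581.9  -185.26   -2.36] [312.79 255.99]
```

View pics/up.png

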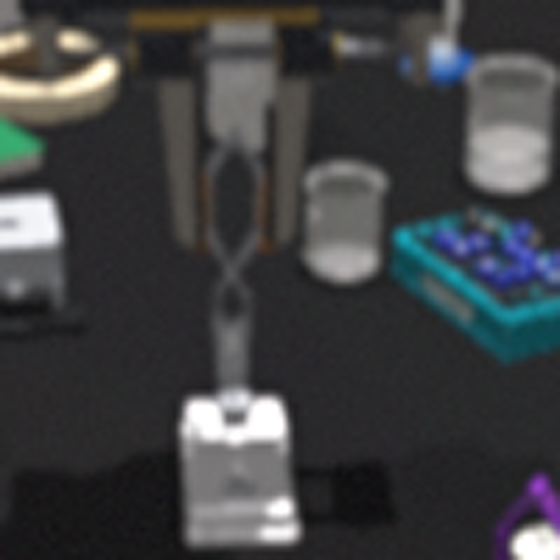

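The cartridge hangs clamped below the jaws (crop (235,400)), and the grip width of 0.319 fits a clamped neck. Next I locate the bore by intersecting the rays at z=48 and hover above it.

```bash
python3 - <<'E'
from h import *
s=viewer.read_camera("side"); g=s.max(2).astype(int)
print(g[162:176,214:232])
b=ray("top",(132.2,233.1),48); print("top bore",b, px("side",b))
P=[480,258.0]
robot.movep([P[0],P[1],165],rv(-18)); robot.servo_line([P[0],P[1],145],feed=80); robot.hold(.2); st("hov")
s=viewer.read_camera("side"); cv2.imwrite("pics/bore.png",cv2.resize(s[125:205,182:262],(600,600),interpolation=cv2.INTER_CUBIC)[:,:,::-1])
t=viewer.read_camera("top"); cv2.imwrite("pics/boretop.png",cv2.resize(t[200:260,105:165],(400,400),interpolation=cv2.INTER_CUBIC)[:,:,::-1])
for z in(48,64,74,84,96): print(z,px("side",[*P,z]))
E
```

```text
[[101  94  86  77  73  62  49  41  39  39  39  38  38  40  39  41  39  42]
 [ 68  61  52  48  45  42  39  42  43  46  45  50  53  57  52  46  42  42]
 [ 61  65  69  67  69  74  83  88  95 103 107 110 116 119 108  74  44  38]
 [125 135 140 139 140 147 160 167 173 187 194 196 199 202 183 120  58  37]
 [210 216 218 216 216 222 230 233 235 241 243 242 244 246 237 162  79  42]
 [248 246 246 245 244 244 243 243 244 246 247 247 247 248 244 188  97  45]
 [251 249 248 247 244 239 231 227 231 238 244 245 245 247 245 205 116  49]
 [249 248 247 246 239 219 191 183 195 221 240 245 245 247 247 228 139  59]
 [248 248 248 246 237 217 193 191 200 222 240 245 246 247 250 241 162  71]
 [246 248 248 248 244 237 233 234 235 241 246 247 246 247 250 243 176  84]
 [243 248 248 248 247 245 245 246 245 245 246 245 241 240 241 229 164  84]
 [233 237 237 237 235 232 232 230 228 228 227 221 208 202 198 176 129  73]
 [188 187 184 182 179 169 166 159 155 151 150 146 137 135 130 120  91  61]
 [124 125 122 121 118 110 110 106 101  99 100  98  98  98  98  95  82  58]]
top bore [479.47 258.62  48.  ] [221.56 169.83]
hov 15.71 tcp [480.21 258.1  145.22] F [-0.74  0.32 -0.35] M [-0.08 -0.11  0.01] gw 0.3203 gf 8.0
48 [221.78 169.89]
64 [221.53 165.2 ]
74 [221.37 162.25]
84 [221.22 159.27]
96 [221.02 155.67]
```

View pics/bore.png

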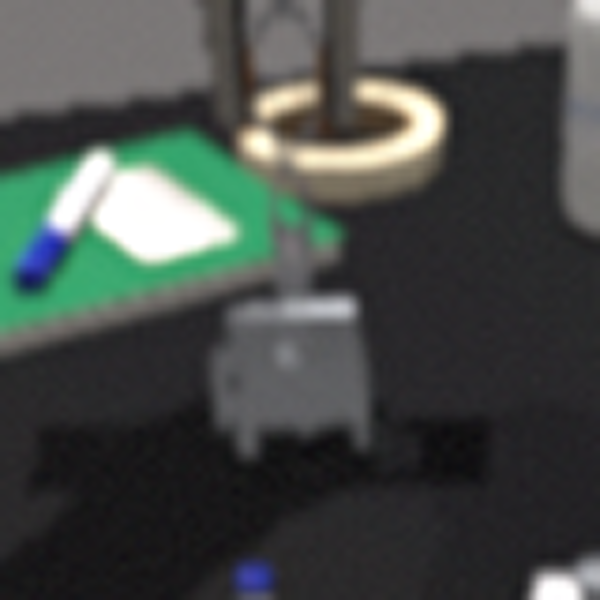

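The side image puts the bore ring at (221.1,169.5) and the top ray gives (479.5,258.6). The tweezers show at about column 221.3, so I aim at (479.0,258.9) and lower with force sensing.

```bash
cat >> h.py <<'E'
def force(n=5):
    F=[];Z=[];M=[]
    for _ in range(n):
        robot.hold(.02); o=robot.observe(); F.append(o["contact_force"]); Z.append(o["tcp_pos"]);M.append(o["wrist_torque"])
    return np.mean(F,0),np.mean(Z,0),np.mean(M,0),o
E
python3 - <<'E'
from h import *
P=[479.0,258.9]
robot.servo_line([*P,133],feed=80); robot.hold(.15)
F0,Z,M0,o=force(8); print("base",F0,Z,M0)
z=131
while z>=123.5:
  robot.servo_line([*P,z],feed=40); F,Z,M,o=force(4); print(z,Z,F-F0,M-M0,round(o["t"],2))
  if F[2]-F0[2]>4: break
  z-=0.75
E
```

```text
base [ 0.08 -0.12 -0.59] [479.1  259.01 133.12] [-0.02 -0.07 -0.01]
131 [478.96 258.85 130.95] [-0.1   0.19 -0.19] [-0.03  0.01  0.03] 16.71
130.25 [479.   258.9  130.23] [ 0.03  0.1  -0.4 ] [-0.02  0.01 -0.01] 17.02
129.5 [478.98 258.87 129.46] [ 0.02  0.04 -0.21] [-0.04  0.   -0.  ] 17.34
128.75 [478.99 258.88 128.71] [-0.16  0.14  0.11] [-0.03  0.02  0.01] 17.66
128.0 [478.98 258.9  127.96] [ 0.08  0.07 -0.44] [-0.01  0.01  0.  ] 17.98
127.25 [478.99 258.89 127.22] [-0.29 -0.05  0.07] [-0.02  0.   -0.01] 18.29
126.5 [479.   258.91 126.48] [-0.35  0.09  0.12] [-0.03 -0.    0.  ] 18.61
125.75 [479.   258.9  125.73] [-0.44  0.34 -0.06] [-0.   -0.02  0.  ] 18.93
125.0 [479.   258.89 124.97] [ 0.41  0.59 -0.33] [ 0.01 -0.    0.01] 19.24
124.25 [479.   258.9  124.23] [ 0.2  0.6 -0. ] [-0.01 -0.03  0.04] 19.56
123.5 [478.98 258.91 123.48] [ 0.16  0.28 -0.56] [-0.03 -0.    0.02] 19.88
```

The cartridge entered the bore cleanly: 5.7 mm deep with no side force. Next I push the ring to its seat.

```bash
python3 - <<'E'
from h import *
P=[479.0,258.9]; Fb=-0.6
z=123.1; step=.5
while z>=107:
  robot.servo_line([*P,z],feed=40); F,Z,M,o=force(3); f=F[2]-Fb; print(round(z,2),Z[2],F[:2],round(f,2),M,round(o["t"],2),round(o["grip_width"],4))
  if f>9: break
  z-= .5 if f<1.5 else .35 if f<5.5 else .15
E
```

```text
123.1 123.10252638664558 [ 0.44 -0.15] 0.1 [-0.04 -0.11  0.02] 20.18 0.3212
122.6 122.58348963876888 [0.2  0.51] -0.21 [-0.03 -0.12 -0.01] 20.48 0.3202
122.1 122.24748079567223 [-0.36  0.37] 1.24 [-0.03 -0.12 -0.02] 20.77 0.3212
121.6 121.90979730478382 [0.35 0.36] 3.43 [ 0.03 -0.16  0.01] 21.07 0.318
121.25 121.39943717988884 [0.16 0.53] 3.44 [ 0.05 -0.2   0.01] 21.38 0.3198
120.9 120.90231516474711 [0.62 0.59] 3.16 [ 0.04 -0.21  0.02] 21.68 0.3233
120.55 120.50568791964575 [0.42 0.51] 3.18 [ 0.04 -0.22  0.02] 21.98 0.3201
120.2 120.1618759889817 [0.22 0.1 ] 4.03 [ 0.04 -0.23 -0.  ] 22.27 0.3201
119.85 119.82175088491583 [0.92 0.06] 4.07 [ 0.04 -0.23 -0.01] 22.57 0.3195
119.5 119.47694905005261 [0.03 0.13] 3.24 [ 0.06 -0.23  0.03] 22.88 0.3236
119.15 119.12227968475537 [0.32 0.52] 3.45 [ 0.05 -0.24  0.01] 23.18 0.324
118.8 118.76720661032037 [0.21 0.73] 3.53 [ 0.07 -0.24  0.  ] 23.48 0.3209
118.45 118.42549450096953 [ 0.48 -0.21] 3.84 [ 0.05 -0.27  0.02] 23.77 0.3202
118.1 118.08029614425341 [0.85 0.64] 3.28 [ 0.07 -0.24 -0.03] 24.07 0.3228
117.75 117.73391331848283 [0.83 0.99] 3.42
[... 1370 characters left out ...]
01] 29.77 0.3223
111.1 111.0682188886861 [ 0.81 -0.14] 3.41 [ 0.05 -0.29 -0.04] 30.07 0.3223
110.75 110.72440543729192 [0.38 0.54] 3.18 [ 0.05 -0.27  0.  ] 30.38 0.3197
110.4 110.36546010143142 [0.26 0.54] 3.59 [ 0.06 -0.29  0.01] 30.68 0.3179
110.05 110.08110927841881 [0.25 0.92] 4.19 [ 0.05 -0.3   0.01] 30.98 0.323
109.7 109.94035985529206 [ 0.81 -0.18] 5.34 [ 0.07 -0.23  0.01] 31.27 0.3193
109.35 109.8416385210458 [0.46 0.19] 7.26 [ 0.07 -0.11 -0.01] 31.57 0.3174
109.2 109.8438088635689 [0.43 0.6 ] 8.48 [ 0.05 -0.1   0.02] 31.88 0.3188
109.05 109.81733039863487 [-0.19 -0.01] 8.74 [ 0.02 -0.04  0.  ] 32.17 0.3246
108.9 109.80270305953775 [-0.15  1.  ] 10.18 [ 0.03 -0.01  0.  ] 32.48 0.3195
```

Bottomed: the TCP stands still at 109.8 mm while the force rose from 3.6 to 10.2 N. Now I relax, open the jaws and retreat.

```bash
python3 - <<'E'
from h import *
P=[479.0,258.9]
F,Z,M,o=force(10); print("press",F[2]+.6,Z)
robot.servo_line([*P,109.9],feed=20); F,Z,M,o=force(4); print(F,Z)
grip(0.0,28); robot.hold(.15); st("open")
for z in(111,113,116,122):
  robot.servo_line([*P,z],feed=30); st(z)
robot.servo_line([*P,150],feed=100); grip(0.0,8); robot.hold(.1); st("up, shut")
s=viewer.read_camera("side")
robot.movep([505,-60,150],rv(-118)); st("away")
t=viewer.read_camera("top"); s2=viewer.read_camera("side")
c=lambda im,u,v,r: cv2.resize(im[v-r:v+r,u-r:u+r],(400,400),interpolation=cv2.INTER_CUBIC)
cv2.imwrite("pics/after.png",np.hstack([c(s2,226,166,28),c(t,140,234,28)])[:,:,::-1])
cv2.imwrite("pics/hand.png",c(s2,266,200,40)[:,:,::-1])
for cam in("top","side"):
 for d in viewer.pinpoint("cartridge",cam): print(cam,round(d["confidence"],2),w(cam,d["at"]))
E
```

```text
press 9.895081429568977 [479.42 259.46 109.78]
[0.52 0.38 4.52] [479.01 258.96 109.93]
open 33.33 tcp [478.59 258.57 109.41] F [ 0.43 -0.25 -0.08] M [-0.07 -0.1  -0.02] gw 0.2957 gf 28.0
111 33.58 tcp [478.97 258.91 111.01] F [-0.06 -0.11 -0.01] M [-0.06 -0.02  0.02] gw 0.2926 gf 28.0
113 33.83 tcp [479.13 258.97 113.22] F [ 0.23  0.2  -1.08] M [-0.09 -0.07 -0.02] gw 0.2958 gf 28.0
116 34.08 tcp [479.16 259.   116.29] F [ 0.22 -0.53 -0.48] M [ 0.   -0.05 -0.03] gw 0.2936 gf 28.0
122 34.42 tcp [479.19 259.03 122.3 ] F [ 0.4  -0.61 -0.75] M [-0.05 -0.07 -0.01] gw 0.2959 gf 28.0
up, shut 35.17 tcp [478.71 258.75 149.5 ] F [-0.57 -0.37 -0.78] M [-0.03 -0.06  0.  ] gw 0.3324 gf 8.0
away 36.44 tcp [505.24 -58.54 150.  ] F [-0.38  0.66 -0.91] M [ 0.01 -0.03 -0.01] gw 0.3308 gf 8.0
top 0.6 [478.28 258.05  28.99]
side 0.53 [476.13 261.08  31.03]
```

View pics/after.png

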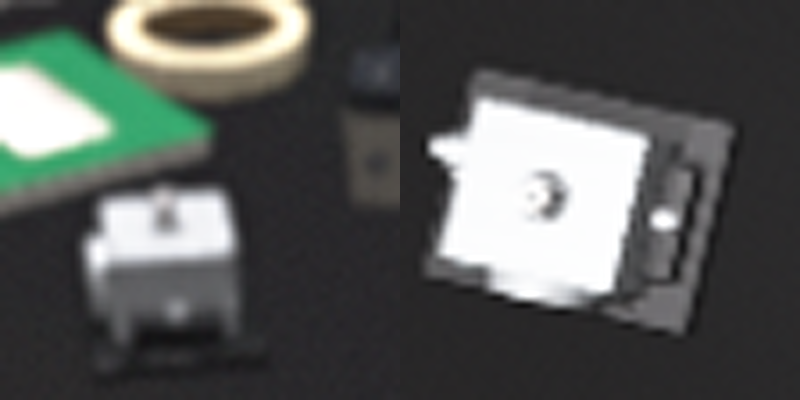

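The cartridge stands in the bore with its neck up at side crop (167,205) and top crop (545,197), at a depth of about 18 mm. Now I return the tweezers, feeling the way down.

```bash
python3 - <<'E'
from h import *
P=[511.4,-289.4]
robot.movep([*P,150],rv(-118)); robot.servo_line([*P,107],feed=100); robot.hold(.15)
F0,Z,M0,o=force(5); print("base",F0,Z,o["t"])
ok=True
for z in [104,102,100,98.5,97,95.5,94,92]+list(np.arange(88,69,-4))+[69,68,67.3,66.8,66.4,66.1,65.8,65.5,65.2]:
  robot.servo_line([*P,z],feed=60); F,Z,M,o=force(2); f=F-F0; print(round(z,1),Z,f,M-M0,round(o["t"],2))
  if f[2]>4 or np.hypot(*f[:2])>6: print("STOP"); break
E
```

```text
base [ 0.37 -0.07 -0.53] [ 511.9  -289.58  107.75] 38.375
104 [ 511.29 -289.41  103.92] [-0.37  0.13  0.23] [ 0.01  0.03 -0.  ] 38.66
102 [ 511.56 -289.52  102.09] [-0.16 -0.59  0.83] [-0.02 -0.03  0.03] 38.94
100 [ 511.97 -290.02  100.94] [-1.15  0.1   6.71] [-0.1   0.23 -0.01] 39.23
STOP
```

The tips touched the lead-in at TCP z 101. I back up and look at the tweezers against the slot.

```bash
python3 - <<'E'
from h import *
P=[511.4,-289.4]
robot.servo_line([*P,108],feed=60); robot.hold(.2); st()
s=viewer.read_camera("side");t=viewer.read_camera("top")
c=lambda im,u,v,r: cv2.resize(im[v-r:v+r,u-r:u+r],(400,400),interpolation=cv2.INTER_CUBIC)
cv2.imwrite("pics/ret.png",np.hstack([c(s,306,262,25),c(t,366,226,26)])[:,:,::-1])
for z in(44,51,60,80,95,108): print(z,px("side",[*P,z]))
g=s.max(2)
for r in range(254,284,2): print(r,g[r,294:320])
E
```

```text
39.71 tcp [ 511.17 -289.24  107.69] F [ 0.    0.54 -0.25] M [ 0.06 -0.05 -0.03] gw 0.3318 gf 8.0
44 [305.45 272.34]
51 [305.59 269.81]
60 [305.76 266.54]
80 [306.16 259.16]
95 [306.46 253.52]
108 [306.73 248.57]
254 [44 42 44 44 43 44 43 51 68 78 81 83 84 80 83 80 71 71 85 89 89 81 62 42
 38 37]
256 [43 43 44 43 44 44 46 43 48 57 74 91 93 88 83 73 52 39 49 57 62 51 31 24
 27 26]
258 [ 44  44  45  45  45  46  45  45  42  46  70 100 108  95  85  66  44  42
  41  41  35  32  36  34  33  34]
260 [ 43  43  44  45  43  45  43  46  44  47  70  99 105 100  91  72  50  43
  43  43  46  45  45  41  43  44]
262 [ 44  42  44  44  44  44  45  45  43  50  74  98 103 100  90  69  48  46
  44  43  43  44  44  44  41  43]
264 [ 35  32  36  38  36  39  37  38  38  49  75  94 100 100  93  69  46  41
  42  42  43  45  42  42  36  41]
266 [25 22 23 26 45 64 68 62 58 64 83 95 99 99 95 72 49 41 41 39 36 37 38 37
 38 39]
268 [ 23  25  25  36  71 102 113 111 109 105  99  97  97  99 100  97  99  99
  99  88  60  42  40  40  41  39]
270 [ 26  26  24  48  83 107 114 115 118 115 106  99  97  99 102 109 115 115
 115 100  66  43  43  41  36  40]
272 [ 38  37  38  58  92 111 113 115 117 120 120 115 115 116 116 116 116 116
 112  95  61  44  39  39  39  40]
274 [ 66  66  60  74 103 113 113 114 115 117 119 119 118 117 117 114 114 114
 111  92  62  52  52  50  47  44]
276 [ 52  53  58  79 108 115 115 114 114 116 114 115 117 116 116 113 115 115
 106  92  92 100 103 100  98  82]
278 [ 49  46  54  82 110 117 118 116 117 119 119 118 118 118 118 120 118 119
 111  97 103 111 114 116 114  98]
280 [ 48  49  59  87 112 119 118 117 118 119 119 118 120 120 119 120 120 119
 110  84  81 104 114 115 114  96]
282 [ 46  47  60  90 113 119 118 117 118 120 120 119 119 119 120 120 120 120
 114 102 105 110 113 115 109  86]
```

View pics/ret.png

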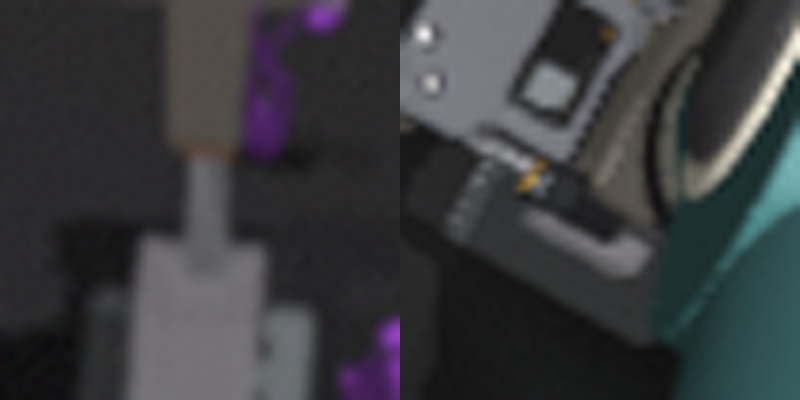

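The side crop shows the tweezers at column 306.4 and the slot block at 305.75, so they are aligned sideways to within about 0.5 mm. The error must be along the viewing and closing direction, so I measure the block's edges against predictions.

```bash
python3 - <<'E'
from h import *
s=cv2.imread("pics/side0.png").max(2); t=cv2.imread("pics/top0.png")
s1=viewer.read_camera("side").max(2)
u=np.array([np.cos(np.radians(-118)),np.sin(np.radians(-118)),0]);v=np.array([-u[1],u[0],0])
P=np.array([511.4,-289.4,44])
for n,z in(("top44",44),):
  for a in(-17,-10.3,10.3,17): print("side u",a,px("side",P+a*u),"  top u",px("top",P+a*u))
  for a in(-17,17): print("v",a,px("side",P+a*v),px("top",P+a*v))
print("front base z=9ish",[px("side",P+17*u-[0,0,h]) for h in(30,35,38)])
print("side0 col 299-302 rows 260-300",s[260:300,299:302].mean(1).round())
print("side0 col 310-312",s[260:300,310:312].mean(1).round())
print("now  col 299-302",s1[260:300,299:302].mean(1).round())
print("now col 310-312",s1[260:300,310:312].mean(1).round())
print(t.max(2)[210:244,352:386])
print((t[...,2].astype(int)-t[...,0])[214:236,356:382])
E
```

```text
side u -17 [305.87 267.57]   top u [360.86 222.47]
side u -10.3 [305.7  269.44]   top u [363.36 223.88]
side u 10.3 [305.2  275.29]   top u [371.04 228.22]
side u 17 [305.03 277.24]   top u [373.54 229.63]
v -17 [297.73 271.76] [363.69 232.36]
v 17 [313.19 272.92] [370.69 219.76]
front base z=9ish [array([304.45, 287.95]), array([304.36, 289.7 ]), array([304.3 , 290.75])]
side0 col 299-302 rows 260-300 [ 50.  50.  49.  48.  52. 110. 211. 255. 255. 255. 255. 255. 255. 255.
 255. 255. 246. 185. 132. 127. 130. 131. 132. 131. 132. 131. 131. 131.
 126. 112. 106. 125. 144. 150. 145. 125.  92.  60.  45.  47.]
side0 col 310-312 [ 62.  60.  56.  53.  48.  53. 108. 201. 253. 255. 255. 255. 255. 255.
 254. 254. 255. 246. 183. 134. 130. 132. 134. 134. 134. 134. 133. 133.
 131. 126. 126. 134. 144. 148. 148. 140. 118.  82.  56.  47.]
now  col 299-302 [ 44.  45.  44.  42.  37.  38.  64.  94. 110. 113. 112. 112. 113. 112.
 112. 113. 115. 116. 117. 119. 117. 118. 118. 118. 119. 118. 119. 119.
 114.  94.  65.  48.  49.  49.  50.  52.  49.  44.  30.  20.]
now col 310-312 [ 48.  48.  48.  44.  44.  40. 
[... 2027 characters left out ...]
-2   0   6
   10  18  66  58 -11 -10  -8  -1]
 [ -7  -6  -3  -2   0   5   1   1   0   0   1   2   1  -2  -3  -3   4  41
   83 106  72   5 -11  -9  -6   0]
 [-10 -10 -10  -5  -2  -3   2   3   0   0   0   0   0   1   1   0  -2  11
   73  86  50  -9 -11  -7  -2   0]
 [ -9 -10 -10  -9  -8  -6  -2   0   6   2   0   0   0   0   0   1  -7 -10
    0   3   3 -11  -9  -3   0   1]
 [-11  -9  -9 -10 -11 -11  -6  -4  -2   1   5   2   0   0   0   1  -5 -10
   -7  -4  -5  -9  -8   1   0   0]
 [-10 -11 -10 -10 -11 -11  -9  -8  -4  -2  -1   1   4   1   1   0 -12 -11
  -11 -12 -12  -9  -4   1   1   1]
 [ -9 -12 -13 -13 -11 -12 -11 -11  -9  -7  -4  -1  -2   1   1  -8 -12 -12
  -13 -11 -10  -7  -1   1   1   0]]
```

```bash
python3 - <<'E'
from h import *
u=np.array([np.cos(np.radians(-118)),np.sin(np.radians(-118))]);v=np.array([-u[1],u[0]])
P=np.array([511.4,-289.4]); F0=np.array([.1,0,-.5])
X=[*(P-15.3*u),86]; print("pred left pad",px("top",X))
found=None
for a,b in((-2,-.5),(2,-.5),(0,-2),(0,2),(-4,-.5),(4,-.5)):
  Q=P+a*u+b*v
  robot.servo_line([*Q,103.5],feed=60); robot.servo_line([*Q,99.7],feed=40); F,Z,M,o=force(3)
  print(a,b,Z,F-F0,M,round(o["t"],2))
  if F[2]-F0[2]<2: found=Q; print("entered",Q); break
E
```

```text
pred left pad [364.57 221.96]
-2 -0.5 [ 511.75 -287.39   99.47] [-0.45 -0.2   0.35] [ 0.06  0.   -0.04] 40.41
entered [ 511.9 -287.4]
```

The left-pad pixel in the first top image (362.5 against a predicted 364.6) also says the slot lies further along −u. The tips have entered there, so I continue down, yielding to side forces.

```bash
python3 - <<'E'
from h import *
Q=np.array([511.9,-287.4]); F0=np.array([.1,0,-.5])
for z in [98.5,97.3,96,94.5,92,89,86,82,78,74,71,69,68,67.2,66.6,66.2,65.8,65.4,65.0,64.6]:
  robot.servo_line([*Q,z],feed=60); F,Z,M,o=force(2); f=F-F0; print(round(z,1),Q,Z,f,M,round(o["t"],2))
  Q=Q+np.clip(f[:2]*.12,-.5,.5)*(np.abs(f[:2])>.8)
  if f[2]>4 or np.hypot(*f[:2])>9: print("STOP"); break
E
```

```text
98.5 [ 511.9 -287.4] [ 511.9  -287.45   98.5 ] [ 0.34 -0.16  0.02] [0.06 0.03 0.02] 40.69
97.3 [ 511.9 -287.4] [ 511.88 -287.4    97.24] [-0.29 -0.19  0.08] [0.08 0.03 0.  ] 40.98
96 [ 511.9 -287.4] [ 511.9  -287.41   95.93] [-0.19  0.8  -0.64] [ 0.05 -0.01  0.02] 41.26
94.5 [ 511.9 -287.3] [ 511.89 -287.3    94.41] [0.05 0.09 0.63] [ 0.06 -0.01 -0.  ] 41.54
92 [ 511.9 -287.3] [ 511.84 -287.28   91.83] [-0.13  0.37  0.73] [ 0.04 -0.03  0.03] 41.83
89 [ 511.9 -287.3] [ 511.86 -287.3    88.81] [ 0.34 -0.1  -0.41] [ 0.1   0.04 -0.  ] 42.11
86 [ 511.9 -287.3] [ 511.88 -287.29   85.83] [ 0.25 -0.07  0.71] [0.09 0.01 0.04] 42.39
82 [ 511.9 -287.3] [ 511.8  -287.28   81.75] [-0.89  0.22 -0.03] [ 0.06 -0.04 -0.04] 42.67
78 [ 511.79 -287.3 ] [ 511.72 -287.28   77.77] [0.25 0.26 0.31] [ 0.06 -0.    0.02] 42.96
74 [ 511.79 -287.3 ] [ 511.69 -287.27   73.77] [-0.7  -0.14 -0.36] [0.07 0.04 0.05] 43.24
71 [ 511.79 -287.3 ] [ 511.75 -287.27   70.85] [ 0.09 -0.22 -0.19] [0.07 0.03 0.01] 43.52
69 [ 511.79 -287.3 ] [ 511.74 -287.26   68.91] [0.21 0.88 0.33] [ 0.06  0.   -0.04] 43.81
68 [ 511.79 -287.2 ] [ 511.78 -287.18   67.98] [-0.36  0.16  0.18] [0.04 0.03 0.01] 44.09
67.2 [ 511.79 -287.2 ] [ 511.78 -287.2    67.17] [ 0.53 -0.49  0.47] [ 0.07  0.01 -0.  ] 44.38
66.6 [ 511.79 -287.2 ] [ 511.99 -287.3    66.94] [0.25 0.62 3.7 ] [ 0.11  0.17 -0.02] 44.66
66.2 [ 511.79 -287.2 ] [ 512.27 -287.45   66.85] [-0.38  0.45  5.17] [ 0.16  0.22 -0.02] 44.94
STOP
```

Bottomed out in the slot at TCP z 66.9. I release and retreat straight up.

```bash
python3 - <<'E'
from h import *
robot.servo_line([511.79,-287.2,66.9],feed=20); st("eased")
grip(0.65,8); st("open")
robot.servo_line([511.79,-287.2,150],feed=100)
robot.servo_line([511.79,-287.2,215],feed=200)
robot.movep([330,-480,260],rv(-118)); st("clear")
t=viewer.read_camera("top");s=viewer.read_camera("side")
c=lambda im,u,v,r: cv2.resize(im[v-r:v+r,u-r:u+r],(266,266),interpolation=cv2.INTER_CUBIC)
m=np.vstack([np.hstack([c(t,367,226,26),c(t,233,215,28),c(t,137,234,28)]),np.hstack([c(s,306,270,40),c(s,262,212,20),c(s,222,176,20)])])
cv2.imwrite("pics/final.png",m[:,:,::-1])
for n in("cartridge","bush","plug","vial_a","beaker_50","filter_a"):
 for d in viewer.pinpoint(n,"top")[:1]: print(n,round(d["confidence"],2),w("top",d["at"]))
E
```

```text
eased 45.19 tcp [ 511.88 -287.24   66.91] F [-0.47 -0.41  2.73] M [ 0.04  0.01 -0.03] gw 0.3327 gf 8.0
open 45.79 tcp [ 511.76 -287.16   66.86] F [ 0.21 -0.05 -1.46] M [0.07 0.02 0.02] gw 0.6504 gf 0.0
clear 48.3 tcp [ 331.35 -478.54  259.14] F [0.79 0.19 0.21] M [ 0.05 -0.01 -0.01] gw 0.6508 gf 0.0
cartridge 0.4 [481.78 259.85  29.83]
bush 0.58 [420.29 103.7    2.06]
plug 0.42 [529.39  27.49   1.05]
vial_a 0.4 [415.48 101.06   0.14]
beaker_50 0.79 [670.1  228.98   2.76]
filter_a 0.49 [640.07 -87.1   -1.19]
```

View pics/final.png

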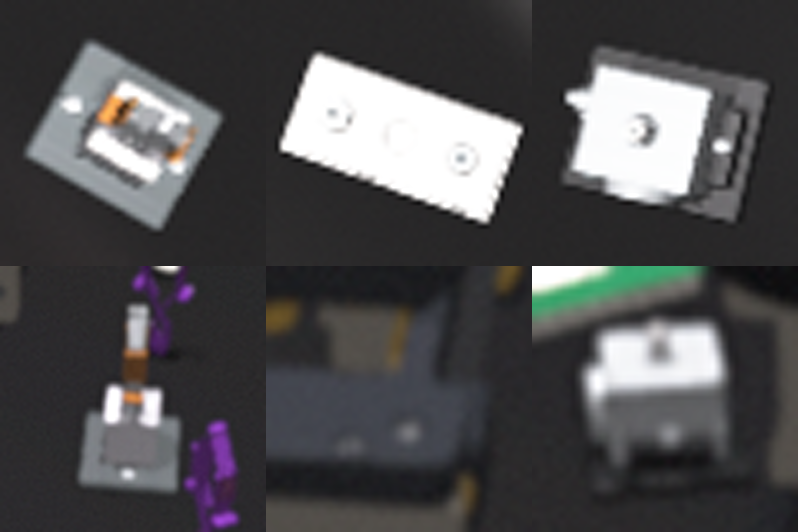

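The tweezers are back upright in the stand (top-left and bottom-left crops). The cartridge is in the bore, and the rack's other two parts have not moved.

```bash
python3 -c "
from cell import robot
print(robot.job_done())"
```

```text
the job is handed in; nothing more can be done
None
```

The cartridge is seated in the pump head's bore, bottomed on the seal ring and pressed home at about 10 N; the tweezers are back upright in their stand, the other parts stayed put, and the job was handed in at about 48 s of the 58 s limit.

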